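Make up the night and lunch feeding kits

ROBOT

A 6-joint arm with a two-finger parallel gripper is mounted at the origin on the work surface. World frame = base frame: x ahead of the robot, y to its left, z up, the work surface at z = 0. Lengths are in m, angles in rad, forces in N, time in s.
With the tool pointing down it reaches from about 0.35 to 0.775 m from the base axis. Payload 7.3 kg.
Tool frame: the origin (TCP) lies midway between the tips of the shut fingers; the grasp point (between the pads) lies 19 mm behind it (robot.tcp_to_grasp is the distance from the TCP to the grasp point, in m); x points along the fingers, z is the direction in which the jaws open and shut, and the axes are right-handed (so a half turn about x gives the same grasp; the last joint's range is limited). The gripper opens to 92 mm and grips with 3 to 60 N. Pads are 19 mm wide; open, the fingers measure 130 mm over their backs; the gripper's body (75 mm by 190 mm) begins 47 mm behind the grasp point.
Start: joints at [1.13, 0.342, 1.524, -0, 1.275, -0.146], TCP at [0.153, 0.502, 0.227] pointing down, gripper open.
Joint ranges: [-2.53, 2.53], [-0.77, 2.02], [0.04, 2.7], [-1, 4.14], [0.28, 2.66], [-3.11, 3.11]. Speed limits (rad/s): [2.57, 2.57, 3.14, 3.14, 3.14, 3.14].

INTERFACE

Orientations are given as [roll, pitch, yaw] about the fixed x, y, z axes, in that order (R = Rz(yaw) Ry(pitch) Rx(roll)).
In Python, from cell import robot gives the robot as it stands.
- The arm moves only by the tool move_arm, never from a script. Its argument "deltas" is a list of rows, each an object with "dp": the shift along the tool's x, y, z in m, a list of three; "turn": the turn, a rotation vector about the tool's x, y, z in degrees, a list of three. A call has 1 to 10 rows; each row is the pose to reach, as a shift and turn from the pose commanded when the call began, along the tool's axes at that moment; what a row does not reach only later rows make up. A row lasts 1/10 s, in which the tool goes at most 50 mm and 8.59 degrees, less where a joint would pass 70% of its speed; a pose out of reach is approached as far as the arm can. A call with a gripper value outside its range is refused whole. "hand" is the finger opening in m, from 0 to 0.0918, set as the call begins (left out, the last holds). The fingers move at their own pace and stop on an object; "squeeze" is the grip in N (left out, the last holds). Time passes only in rows, so rows that repeat a pose let the fingers close. It gives the time, the measured TCP pose, the force and the opening at its end, in the units of the state.
- robot.observe(): the state, without advancing time (a new reading comes with each control period).
- robot.read_camera(name): name is "scene" or "top" or "wrist"; returns (picture, depth): 420x560x3 uint8, red, green, blue; 420x560 float32, m along the optical axis (not along the pixel's ray), 0 where there is no reading.
- robot.camera_info(name): a dict with "fx", "fy", "cx", "cy" (pixels), "R" (3x3) and "t" (3): a world point X has camera coordinates R X + t. Camera axes: x right, y down, z forward; pixel columns grow to the right and rows downward; lengths in m; the calibration is good to about 2 mm. A picture is of the moment at which its call begins: read the wrist's pose just before it. camera_info takes no time and is no camera call; for the wrist camera it gives the pose at the moment of the call.
- robot.hand_in(): hands the job in, once; it reports no verdict.
The state is a dict: "time": time; "qpos": joint angles; "qvel": joint speeds; "joint_efforts": joint torques, N m; "tool_pos": TCP position; "tool_rot": TCP orientation; "contact_force": force on the tool from outside, world axes, zero at the start; "torque": the same for the moment, N m; "opening": finger opening in m.
Only numpy, scipy, OpenCV 4.12 (cv2) and the standard library are available. Lean on these libraries where they do the work, as an engineer would, in place of code of your own. Each camera call takes 0.05 s, during which the arm holds its last target.

TASK

Make up two kits on the grey stacking tiers: on the one with blue marks the tall white-capped bottle and the yellow pacifier box, on the one with green marks the short orange-capped bottle, the lidded ramekin and the teaspoon. Bottles stand upright in the middle of the round mark, the box (squarely, long side along the mark's) or the ramekin in the middle of the oblong mark, and the spoon lies along the middle of the long strip. Set glass and ceramic down gently, without dropping them, and leave the blue cup, red timer and amber jar where they stand.

Things in the scene. Friction and masses are not known exactly. Their poses are not given: they have to be found in the camera images.
- blue_tier: fixed grey plastic tier, slab 140 (x) by 240 (y) by 10 mm, with blue marks; grey corner pegs 14 mm across, 12 mm above the slab, at x +-60, y +-110. Origin: centre of its underside (top at z 10); z up. Flat marks: round, 68 across, centre x 0 y +80; oblong, 60 (x) by 80 (y), centre 0, 0; strip, 132 (x) by 26 (y), centre x 0 y -75. Left or right, yaw up to 0.15 rad
- green_tier: fixed grey plastic tier, slab 140 (x) by 240 (y) by 10 mm, with green marks; grey corner pegs 14 mm across, 12 mm above the slab, at x +-60, y +-110. Origin: centre of its underside (top at z 10); z up. Flat marks: round, 68 across, centre x 0 y +80; oblong, 60 (x) by 80 (y), centre 0, 0; strip, 132 (x) by 26 (y), centre x 0 y -75. Left or right, yaw up to 0.15 rad
- tall_bottle_center (a point): standing closed empty glass baby bottle, 135 mm tall, clear body 52 mm across, white cap 42 mm across over the top 40 mm (last 8 mm taper). Loose, rigid, about 170 g. Point: its centre, 67.5 mm above its foot; z along its axis. The cap's straight part, a good grip from above, lies 27.5 to 59.5 mm above the point
- short_bottle_center (a point): standing closed empty glass baby bottle, 90 mm tall, clear body 52 mm across, orange cap 42 mm across over the top 40 mm (last 8 mm taper). Loose, rigid, about 130 g. Point: its centre, 45 mm above its foot; z along its axis. The cap's straight part, a good grip from above, lies 5 to 37 mm above the point
- box_center (a point): yellow silicone pacifier box, a rounded block 44 (x) by 64 (y) by 40 mm high, loose, about 70 g. The point is its centre, 20 mm above its underside; x across its short side, y along its long side, z up
- ramekin_center (a point): cream ceramic ramekin with a fixed terracotta lid (one rigid piece): 60 mm across, 48 mm high to the lid's flat, plus a knob 18 mm across and 12 mm high. Loose, about 200 g. The point is on its axis, 30 mm above its foot; the straight cream wall runs from 24 mm below to 12 mm above the point
- spoon_center (a point): steel teaspoon lying flat, 125 mm long along its x; the bowl (44 long, 27 wide, 5 mm thick) is at the +x end, the handle is a bar 9 mm wide and 7 mm thick from x -62.5 to +21.5 mm. Loose, about 35 g. The point is half-way along, 3.5 mm above its underside; pinch the handle there with the fingertips, across its y
- cup_center (a point): small blue ceramic cup, 60 mm across the rim, 55 mm high, loose bystander, to be left alone. The point is on its axis, half-way up
- timer_center (a point): round red kitchen timer with a white face, 56 mm across, 38 mm high, loose bystander, to be left alone. The point is on its axis, half-way up
- jar_center (a point): amber glass jar with a dark metal lid, 56 mm across, 64 mm high, loose bystander, to be left alone. The point is on its axis, half-way up

How it is judged:
At the end, for the whole second after the job is handed in: Tall bottle and box on the blue tier's round and oblong marks; short bottle, ramekin, spoon on the green tier's round, oblong and strip marks: each within 14 mm in tier x and y and 5 mm in height, tilt under 0.1 rad, box turned under 0.25 and spoon under 0.2 rad, released, at rest (x of tall_bottle_center in the frame of blue_tier between -0.014 and 0.014 m and y of tall_bottle_center in the frame of blue_tier between 0.066 and 0.094 m and z of tall_bottle_center in the frame of blue_tier between 0.0725 and 0.0825 m and angle between each of tall_bottle_center, box_center, short_bottle_center, ramekin_center, spoon_center's own z axis and vertical below 0.1 rad and x of box_center in the frame of blue_tier between -0.014 and 0.014 m and y of box_center in the frame of blue_tier between -0.014 and 0.014 m and z of box_center in the frame of blue_tier between 0.025 and 0.035 m and x of short_bottle_center in the frame of green_tier between -0.014 and 0.014 m and y of short_bottle_center in the frame of green_tier between 0.066 and 0.094 m and z of short_bottle_center in the frame of green_tier between 0.05 and 0.06 m and x of ramekin_center in the frame of green_tier between -0.014 and 0.014 m and y of ramekin_center in the frame of green_tier between -0.014 and 0.014 m and z of ramekin_center in the frame of green_tier between 0.035 and 0.045 m and x of spoon_center in the frame of green_tier between -0.014 and 0.014 m and y of spoon_center in the frame of green_tier between -0.089 and -0.061 m and z of spoon_center in the frame of green_tier between 0.0085 and 0.0185 m and angle between the x axis of box_center and the x axis of blue_tier, either way round below 0.25 rad and angle between the x axis of spoon_center and the x axis of green_tier, either way round below 0.2 rad and linear speed of each of tall_bottle, short_bottle, pacifier_box, ramekin, teaspoon below 0.02 m/s); the robot touches nothing.
It fails at once if the blue cup, red timer or amber jar is moved by more than 20 mm (distance of any of cup_center, timer_center, jar_center from where it was at the start of the episode above 0.02 m).
It fails at once if a bottle or the ramekin is dropped (falls free at over 0.55 m/s, about 15 mm of fall) ((linear speed of tall_bottle above 0.55 m/s and contact force between tall_bottle and anything else below 0.02 N) or (linear speed of short_bottle above 0.55 m/s and contact force between short_bottle and anything else below 0.02 N) or (linear speed of ramekin above 0.55 m/s and contact force between ramekin and anything else below 0.02 N)).
It also fails if it takes over 128 s, if anything falls off the work surface, if the arm or the gripper's body presses on something with over 40 N, if the wrist force passes 120 N, or if a joint passes its speed limit or range.

## Working session

There is one attempt and no reset: what is moved stays moved. The work goes in short steps, Python scripts to look and compute and a tool call to move; the robot and the scene stay as the last step left them, time stands still between calls to the robot, and variables do not carry over. Pictures are saved under pics/ and viewed, and the job is handed in when it is done.

Besides the shell and the picture viewer there is one more tool, called after "Emit:" as name([rows], argument=value, ...), one row to a line, values as JSON. move_arm: Moves the arm, as the interface text tells. Its arguments: {"type":"object","properties":{"deltas":{"type":"array"},"hand":{"type":"number"},"squeeze":{"type":"number"}},"required":["deltas"]}

```bash
ls; mkdir -p pics; python3 - <<'E'
from cell import robot
import cv2
print(robot.observe())
for n in ("scene","top"):
    im,d=robot.read_camera(n); cv2.imwrite(f"pics/{n}0.png",im[:,:,::-1])
    print(n,robot.camera_info(n))
    import numpy as np; np.savez(f"{n}0.npz",im=im,d=d)
E
```

```text
pics
{'time': 0.0, 'qpos': array([ 1.12997772e+00,  3.42710141e-01,  1.52505916e+00, -3.25713584e-05,
        1.27538769e+00, -1.46014272e-01]), 'qvel': array([ 0.00124035, -0.00100809, -0.0019514 ,  0.00087402, -0.00130013,
       -0.00135782]), 'joint_efforts': array([-2.21997420e-04, -4.31237698e+01, -2.44223481e+01,  7.17388233e-02,
        5.60841768e-02, -1.70287094e-04]), 'tool_pos': array([0.15235215, 0.50196354, 0.22603679]), 'tool_rot': array([ 3.01548562,  1.56923169, -1.99169819]), 'contact_force': array([-0.08490742, -0.17166348,  0.63092827]), 'torque': array([ 0.06463962, -0.02583333,  0.03147401]), 'opening': 0.09167909540570081}
scene {'fx': 384.95832484910676, 'fy': 384.95832484910676, 'cx': 285.3391791328581, 'cy': 208.9594203379114, 'R': array([[ 0.72875983,  0.68463694, -0.01346747],
       [ 0.48280908, -0.52767272, -0.69889691],
       [-0.48559706,  0.50282578, -0.71509561]]), 't': array([-0.34701098, -0.17042668,  1.15848932])}
top {'fx': 541.8152848474247, 'fy': 541.8152848474247, 'cx': 276.2730098633981, 'cy': 200.3729622874065, 'R': array([[ 0.00942104, -0.99988875, -0.01156426],
       [-0.99718417, -0.00853388, -0.07450433],
       [ 0.07439735,  0.01223361, -0.99715364]]), 't': array([0.00731266, 0.48550409, 1.33316084])}
```

View pics/top0.png

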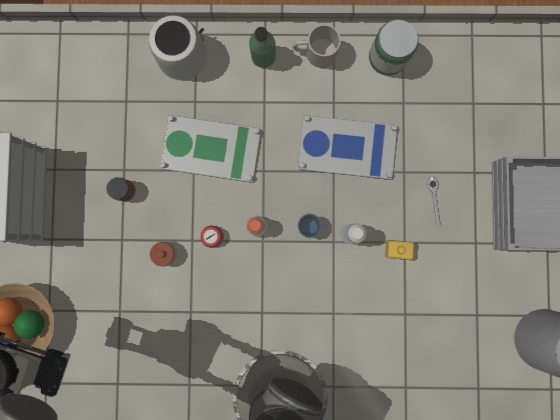

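View pics/scene0.png

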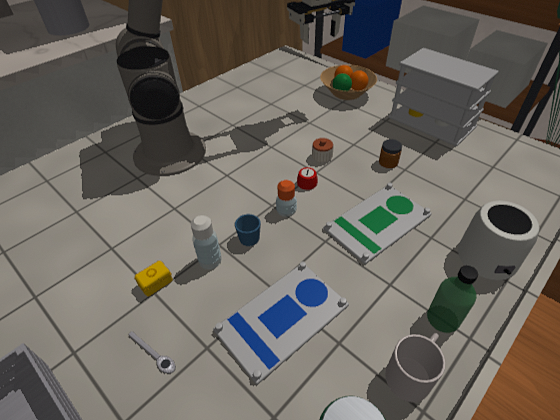

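```bash
cat > h.py <<'E'
import numpy as np, cv2
from scipy.spatial.transform import Rotation as Ro
from cell import robot
def rc(n,ci,uv,z):
    uv=np.atleast_2d(uv).astype(float)
    r=np.c_[(uv[:,0]-ci['cx'])/ci['fx'],(uv[:,1]-ci['cy'])/ci['fy'],np.ones(len(uv))]
    R=np.array(ci['R']);t=np.array(ci['t']);C=-R.T@t; w=r@R
    return C+w*((z-C[2])/w[:,2])[:,None]
def cloud(d,ci):
    v,u=np.mgrid[:d.shape[0],:d.shape[1]]
    P=np.stack([(u-ci['cx'])/ci['fx']*d,(v-ci['cy'])/ci['fy']*d,d],-1)
    return (P-np.array(ci['t']))@np.array(ci['R'])
def pose():
    s=robot.observe(); R=Ro.from_euler('xyz',s['tool_rot']); return np.array(s['tool_pos']),R,s
def plan(p,ang):
    """TCP target p, jaw axis angle in world xy (mod pi), tool down: deltas in tool frame from current measured pose"""
    p0,R0,s=pose(); p=np.array(p,float)
    best=None
    for a in (ang,ang+np.pi):
        z=np.array([np.cos(a),np.sin(a),0]); x=np.array([0,0,-1.]); y=np.cross(z,x)
        Rt=Ro.from_matrix(np.c_[x,y,z]); rv=(R0.inv()*Rt).as_rotvec(degrees=True)
        if best is None or np.linalg.norm(rv)<np.linalg.norm(best): best=rv
    print("TCP",p0.round(4),"dp",R0.inv().apply(p-p0).round(4),"turn",best.round(2),"q",np.round(s['qpos'],2),"F",np.round(s['contact_force'],1),"op",round(s['opening'],4),"t",s['time'])
    return
E
cat > m.py <<'E'
from h import *
def meas(n,im,d,verbose=True):
    ci=robot.camera_info(n)
    P=cloud(d,ci); hsv=cv2.cvtColor(im,cv2.COLOR_RGB2HSV)
    H,S,V=[hsv[...,i].astype(int) for i in range(3)]
    for name,lo,hi in (("green",60,90),("blue",105,130)):
        m=((H>=lo)&(H<=hi)&(S>140)&(P[...,0]>.3)&(P[...,0]<.8)).astype(np.uint8)
        k,l,st,c=cv2.connectedComponentsWithStats(m)
        for i in range(1,k):
            if st[i,4]<100: continue
            q=rc(n,ci,np.argwhere(l==i)[:,::-1],.01)[:,:2].astype(np.float32)
            (cx,cy),(w,h),a=cv2.minAreaRect(q)
            print(n,name,st[i,4],c[i].round(1),"mean",q.mean(0).round(4),"rect",np.round([cx,cy,w,h,a],4), "z",np.median(P[l==i][:,2]).round(4))
if __name__=="__main__":
    for n in ("top","scene"):
        f=np.load(n+"0.npz"); meas(n,f['im'],f['d'])
    f=np.load("top0.npz");ci=robot.camera_info("top");P=cloud(f['d'],ci)
    m=((P[...,2]>.025)&(P[...,0]>.3)&(P[...,0]<.62)&(abs(P[...,1])<.45)).astype(np.uint8)
    k,l,st,c=cv2.connectedComponentsWithStats(m)
    for i in range(1,k):
        if st[i,4]<30: continue
        q=P[l==i]; zt=np.percentile(q[:,2],95); t=q[q[:,2]>zt-.006]
        print(c[i].round(1),st[i,4],"zt",zt.round(4),"top mean",t.mean(0).round(4),"ext",np.ptp(t,axis=0).round(3), 'mid',((t.max(0)+t.min(0))/2).round(4),f['im'][l==i].mean(0).round())
    m=((P[...,0]>.6)&(P[...,2]>.03)); q=P[m]
    for a in np.arange(-.3,.35,.05):
        s=q[(abs(q[:,1]-a)<.025)]
        if len(s): print("back y",a.round(2),"minx",np.percentile(s[:,0],2).round(3),"maxz",s[:,2].max().round(3))
E
python3 m.py; python3 -c "
from h import *
plan([.15,.5,.227],0)"
```

```text
scene green 361 [399.2 204.6] mean [0.6285 0.2602] rect [6.28100e-01 2.60100e-01 6.09000e-02 6.27000e-02 6.83971e+01] z 0.0108
scene green 533 [377.9 219.4] mean [0.6175 0.1806] rect [6.17300e-01 1.81500e-01 7.65000e-02 5.63000e-02 8.19056e+01] z 0.0108
scene green 402 [357.6 234.8] mean [0.6096 0.1067] rect [6.06800e-01 1.07300e-01 2.29000e-02 1.28200e-01 8.19277e+01] z 0.0107
scene blue 675 [311.1 292.2] mean [ 0.6312 -0.0867] rect [ 0.6306 -0.0858  0.0629  0.0627 42.1033] z 0.0109
scene blue 1061 [281.7 315.7] mean [ 0.6234 -0.1669] rect [ 6.22900e-01 -1.66100e-01  7.86000e-02  5.85000e-02  8.41854e+01] z 0.0109
scene blue 849 [253.3 340.4] mean [ 0.6186 -0.2411] rect [ 6.15500e-01 -2.40700e-01  2.48000e-02  1.30300e-01  8.42294e+01] z 0.0107
[119.4 188.7] 489 zt 0.0681 top mean [0.5049 0.3865 0.0987] ext [0.151 0.426 1.304] mid [0.4602 0.2084 0.7138] [70. 68. 67.]
[310.1 225.1] 210 zt 0.0579 top mean [ 0.4227 -0.0695  0.068 ] ext [0.066 0.093 1.314] mid [ 0.4177 -0.0512  0.7088] [71. 83. 91.]
[256.2 225.9] 357 zt 0.0926 top mean [0.4206 0.0591 0.1177] ext [0.053 0.084 1.279] mid 
[... 472 characters left out ...]
0.3518 0.2837 0.0776] ext [0.059 0.32  1.314] mid [0.3556 0.1553 0.7088] [120.  80.  64.]
back y -0.3 minx 0.81 maxz 0.137
back y -0.25 minx 0.809 maxz 0.138
back y -0.2 minx 0.842 maxz 0.124
back y -0.15 minx 0.839 maxz 0.095
back y -0.1 minx 0.829 maxz 0.095
back y -0.05 minx 0.842 maxz 0.096
back y -0.0 minx 0.84 maxz 0.114
back y 0.05 minx 0.828 maxz 0.167
back y 0.1 minx 0.845 maxz 0.107
back y 0.15 minx 0.952 maxz 0.058
back y 0.2 minx 0.809 maxz 0.131
back y 0.25 minx 0.796 maxz 0.135
back y 0.3 minx 0.801 maxz 0.133
TCP [0.1524 0.5021 0.2261] dp [-0.0009  0.0017 -0.0027] turn [ 7.311e+01 -7.000e-02  4.000e-02] q [ 1.13  0.34  1.52 -0.    1.28 -0.15] F [-0.5 -0.3 -0.8] op 0.0918 t 0.1
```

```bash
python3 - <<'E'
import cv2
im=cv2.imread('pics/top0.png');cv2.imwrite('pics/top0z.png',cv2.resize(im[105:275,100:460],None,fx=2.2,fy=2.2,interpolation=cv2.INTER_CUBIC))
E
```

```text
(no output)
```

View pics/top0z.png

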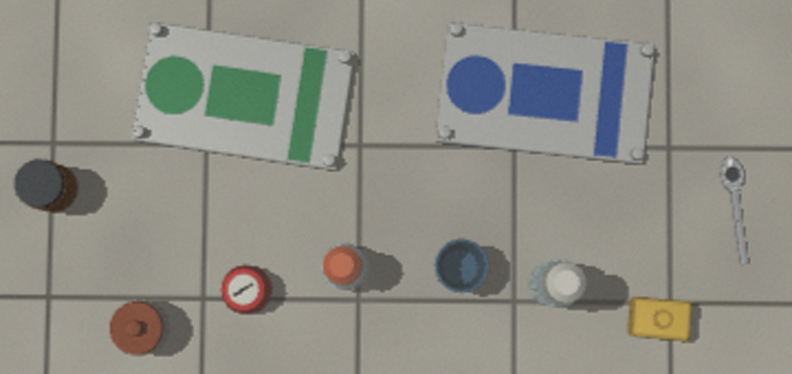

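```bash
cat > m2.py <<'E'
from h import *
f=np.load("top0.npz");ci=robot.camera_info("top");im=f['im'];P=cloud(f['d'],ci)
hsv=cv2.cvtColor(im,cv2.COLOR_RGB2HSV); H,S,V=[hsv[...,i].astype(int) for i in range(3)]
print(hsv[145,180],hsv[145,316])
for name,lo,hi in (("green",60,90),("blue",105,130)):
    m=((H>=lo)&(H<=hi)&(S>90)).astype(np.uint8); m[:110]=0;m[185:]=0
    k,l,st,c=cv2.connectedComponentsWithStats(m)
    for i in range(1,k):
        if st[i,4]<100: continue
        q=rc("top",ci,np.argwhere(l==i)[:,::-1],.01)[:,:2].astype(np.float32)
        print(name,st[i,4],"mean",q.mean(0).round(4),"rect",np.round(cv2.minAreaRect(q)[0]+cv2.minAreaRect(q)[1]+(cv2.minAreaRect(q)[2],),4))
D=f['d']>0
for nm,(u,v),z0,z1 in (("jar",(121,189),.058,.08),("ram lid",(162,254),.042,.056),("timer",(211,237),.032,.05),("short",(255,226),.083,.1),("cup",(310,226),.045,.07),("tall",(355,234),.125,.15),("box",(400,250),.035,.05)):
    w=np.zeros(im.shape[:2],bool); w[v-18:v+19,u-20:u+21]=1
    q=P[w&D&(P[...,2]>z0)&(P[...,2]<z1)]
    r=cv2.minAreaRect(q[:,:2].astype(np.float32))
    print(nm,len(q),"mean",q.mean(0).round(4),"mid",((q.max(0)+q.min(0))/2).round(4),"rect",np.round(r[0]+r[1]+(r[2],),4))
# spoon
sub=cv2.GaussianBlur(V,(1,1),0) if 0 else V
w=np.zeros(im.shape[:2],bool); w[172:230,424:446]=1
z=P[...,2]; print("z spoon region",np.percentile(z[w],[5,50,95]).round(4))
m=w&(z>.0045)&(z<.02)
q=rc("top",ci,np.argwhere(m)[:,::-1],.005)[:,:2]
print(len(q),q.mean(0),cv2.minAreaRect(q.astype(np.float32)))
cv2.imwrite('pics/sp.png',cv2.resize(im[165:235,410:460,::-1],None,fx=8,fy=8,interpolation=cv2.INTER_NEAREST))
cv2.imwrite('pics/spm.png',cv2.resize((np.clip(z[165:235,410:460],0,.01)*25000).astype(np.uint8),None,fx=8,fy=8,interpolation=cv2.INTER_NEAREST))
E
python3 m2.py
```

```text
[ 69 112 128] [111 136 137]
green 447 mean [0.6078 0.1069] rect [6.08000e-01 1.06900e-01 2.24000e-02 1.28300e-01 8.19604e+01]
green 503 mean [0.6294 0.2602] rect [0.6298 0.2597 0.0617 0.061  1.2129]
green 671 mean [0.6183 0.1812] rect [6.18200e-01 1.81100e-01 7.60000e-02 5.71000e-02 8.17789e+01]
blue 497 mean [ 0.6164 -0.2411] rect [ 6.16600e-01 -2.41200e-01  2.42000e-02  1.30600e-01  8.41481e+01]
blue 530 mean [ 0.632  -0.0868] rect [ 0.631  -0.086   0.0639  0.0632  0.3294]
blue 716 mean [ 0.6241 -0.1664] rect [ 6.24200e-01 -1.66400e-01  7.81000e-02  5.87000e-02  8.41649e+01]
jar 380 mean [0.5089 0.3964 0.0636] mid [0.5087 0.3957 0.0656] rect [5.09100e-01 3.96500e-01 5.16000e-02 5.28000e-02 6.86502e+01]
ram lid 425 mean [0.351  0.2879 0.0476] mid [0.3514 0.2882 0.0491] rect [ 0.3508  0.2886  0.0569  0.0575 33.2593]
timer 319 mean [0.3945 0.1713 0.0379] mid [0.394  0.1715 0.0392] rect [0.3939 0.1715 0.0466 0.0479 0.7918]
short 200 mean [0.4214 0.0604 0.0881] mid [0.4216 0.0606 0.09  ] rect [ 0.4209  0.0609  0.0366  0.0389 11.7748]
cup 145 mean [ 0.4228 -0.0707  0.0535] mid [ 0.4226 -0.0697  0.0533] rect [ 0.4226 -0.0697  0.0557  0.0559  0.5933]
tall 253 mean [ 0.4039 -0.1736  0.1323] mid [ 0.4044 -0.1743  0.1334] rect [ 0.4041 -0.1736  0.0403  0.0394 23.0569]
box 434 mean [ 0.3664 -0.2922  0.0397] mid [ 0.3666 -0.2926  0.0419] rect [ 3.663e-01 -2.926e-01  6.350e-02  4.330e-02  8.476e+01]
z spoon region [-0.0046  0.0006  0.0079]
208 [ 0.49597847 -0.38431569] ((0.4908568859100342, -0.38540107011795044), (0.052700113505125046, 0.1414370834827423), 89.37960815429688)
```

View pics/sp.png

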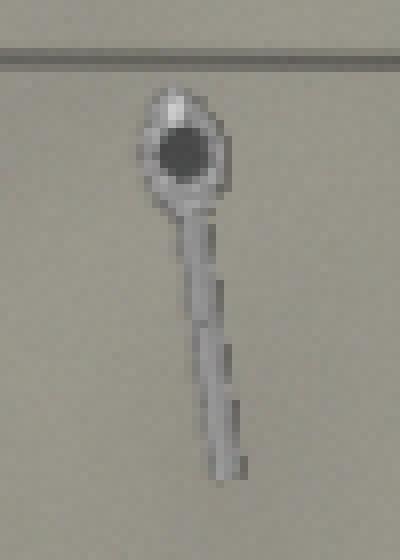

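```bash
python3 - <<'E'
from h import *
ci=robot.camera_info("top")
q=rc("top",ci,[(434.75,199.9),(410+195/8-.5,165+230/8-.5),(410+226/8-.5,165+470/8-.5),(431.3,175.5),(437.5,224.3)],.004)
print(q.round(4)); d=q[1]-q[2]; a=np.arctan2(d[1],d[0]); print(a)
im,dd=robot.read_camera("scene")
cv2.imwrite('pics/sp2.png',cv2.resize(im[320:385,120:185,::-1],None,fx=8,fy=8,interpolation=cv2.INTER_NEAREST))
plan([.45,.12,.25],a+np.pi/2)
E
```

```text
[[ 0.4911 -0.3862  0.004 ]
 [ 0.5078 -0.3842  0.004 ]
 [ 0.4325 -0.393   0.004 ]
 [ 0.5527 -0.3783  0.004 ]
 [ 0.4299 -0.3923  0.004 ]]
0.11566371915880981
TCP [0.1524 0.5021 0.2262] dp [-0.0235 -0.3958 -0.2792] turn [-2.352e+01 -6.000e-02 -2.000e-02] q [ 1.13  0.34  1.52  0.    1.28 -0.15] F [-0.  -0.1  0.3] op 0.0915 t 0.15
```

View pics/sp2.png

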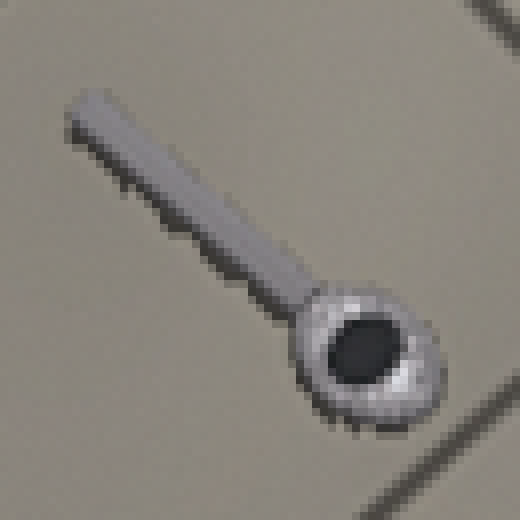

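Emit:
move_arm([
  {"dp":[-0.024,-0.396,-0.279],"turn":[-23.5,0,0]},
  {"dp":[-0.024,-0.396,-0.279],"turn":[-23.5,0,0]},
  {"dp":[-0.024,-0.396,-0.279],"turn":[-23.5,0,0]},
  {"dp":[-0.024,-0.396,-0.279],"turn":[-23.5,0,0]},
  {"dp":[-0.024,-0.396,-0.279],"turn":[-23.5,0,0]},
  {"dp":[-0.024,-0.396,-0.279],"turn":[-23.5,0,0]},
  {"dp":[-0.024,-0.396,-0.279],"turn":[-23.5,0,0]},
  {"dp":[-0.024,-0.396,-0.279],"turn":[-23.5,0,0]},
  {"dp":[-0.024,-0.396,-0.279],"turn":[-23.5,0,0]},
  {"dp":[-0.024,-0.396,-0.279],"turn":[-23.5,0,0]},
], hand=0.05)

```text
time: 1.15
tool_pos: [0.4512, 0.1184, 0.2508]
tool_rot: [-0.353, 1.571, 1.333]
contact_force: [1.3, 1.1, 0.4]
opening: 0.0502
```

```bash
python3 -c "
from h import *
plan([.491,-.386,.10],.1157+np.pi/2)"
```

```text
TCP [0.4512 0.1184 0.2508] dp [ 0.1507  0.0184 -0.5057] turn [-0.04  0.01  0.01] q [ 0.09  0.21  1.63  0.    1.29 -1.59] F [1.3 1.1 0.4] op 0.0502 t 1.15
```

Emit:
move_arm([
  {"dp":[0,0.018,-0.506]},
  {"dp":[0,0.018,-0.506]},
  {"dp":[0,0.018,-0.506]},
  {"dp":[0,0.018,-0.506]},
  {"dp":[0,0.018,-0.506]},
  {"dp":[0,0.018,-0.506]},
  {"dp":[0,0.018,-0.506]},
  {"dp":[0.15,0.018,-0.506]},
  {"dp":[0.15,0.018,-0.506]},
  {"dp":[0.15,0.018,-0.506]},
])

```text
invalid input
```

```bash
python3 -c "
from h import *
plan([.491,-.386,.004],.1157+np.pi/2)
ci=robot.camera_info('wrist'); im,d=robot.read_camera('wrist'); cv2.imwrite('pics/w1.png',im[:,:,::-1])"
```

```text
TCP [0.4512 0.1184 0.2508] dp [ 0.2467  0.0184 -0.5057] turn [-0.04  0.01  0.01] q [ 0.09  0.21  1.63  0.    1.29 -1.59] F [1.3 1.1 0.4] op 0.0502 t 1.15
```

View pics/w1.png

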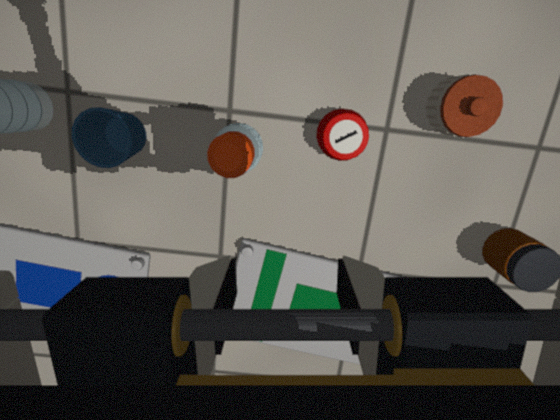

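Emit:
move_arm([
  {"dp":[0,0.018,-0.506],"turn":[0,0,0]},
  {"dp":[0,0.018,-0.506],"turn":[0,0,0]},
  {"dp":[0,0.018,-0.506],"turn":[0,0,0]},
  {"dp":[0,0.018,-0.506],"turn":[0,0,0]},
  {"dp":[0,0.018,-0.506],"turn":[0,0,0]},
  {"dp":[0,0.018,-0.506],"turn":[0,0,0]},
  {"dp":[0,0.018,-0.506],"turn":[0,0,0]},
  {"dp":[0,0.018,-0.506],"turn":[0,0,0]},
  {"dp":[0.1,0.018,-0.506],"turn":[0,0,0]},
  {"dp":[0.15,0.018,-0.506],"turn":[0,0,0]},
])

```text
time: 2.2
tool_pos: [0.4879, -0.3438, 0.174]
tool_rot: [-2.458, 1.566, -0.774]
contact_force: [-0.4, -0.6, -0.5]
opening: 0.05
```

```bash
python3 -c "
from h import *
plan([.491,-.386,.004],.1157+np.pi/2)
ci=robot.camera_info('wrist'); im,d=robot.read_camera('wrist'); cv2.imwrite('pics/w2.png',im[:,:,::-1])"
```

```text
TCP [ 0.4879 -0.3438  0.174 ] dp [ 0.1702  0.0023 -0.0416] turn [-0.13 -0.22  0.18] q [-0.74  0.51  1.4  -0.    1.22 -2.43] F [-0.4 -0.6 -0.5] op 0.05 t 2.2
```

View pics/w2.png

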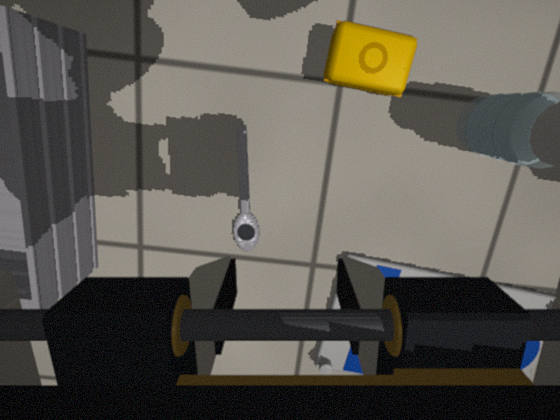

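Emit:
move_arm([
  {"dp":[0,0,0],"turn":[0,0,0]},
  {"dp":[0,0,0],"turn":[0,0,0]},
])

```text
time: 2.45
tool_pos: [0.4876, -0.3398, 0.1744]
tool_rot: [-1.348, 1.57, 0.339]
contact_force: [-0.3, 0.9, 1.0]
opening: 0.05
```

```bash
python3 -c "
from h import *
plan([.491,-.386,.06],.1157+np.pi/2)"
```

```text
TCP [ 0.4876 -0.3398  0.1744] dp [ 0.1144  0.002  -0.0462] turn [-0.01  0.01  0.03] q [-0.74  0.51  1.4   0.    1.23 -2.42] F [-0.3  0.9  1. ] op 0.05 t 2.45
```

Emit:
move_arm([
  {"dp":[0.04,0.002,-0.046],"turn":[0,0,0]},
  {"dp":[0.08,0.002,-0.046],"turn":[0,0,0]},
  {"dp":[0.114,0.002,-0.046],"turn":[0,0,0]},
  {"dp":[0.114,0.002,-0.046],"turn":[0,0,0]},
  {"dp":[0.114,0.002,-0.046],"turn":[0,0,0]},
])

```text
time: 2.95
tool_pos: [0.4919, -0.3861, 0.0621]
tool_rot: [-2.391, 1.568, -0.703]
contact_force: [0.8, -0.8, 0.7]
opening: 0.0504
```

```bash
python3 -c "
from h import *
plan([.491,-.386,.003],.1157+np.pi/2)
ci=robot.camera_info('wrist'); im,d=robot.read_camera('wrist'); cv2.imwrite('pics/w3.png',im[:,:,::-1])
for w in ([.491,-.386,.007],[.4299,-.3923,.007],[.5527,-.379,.003]):
  c=ci['R']@np.array(w)+ci['t']; print(c[:2]/c[2]*ci['fx']+[ci['cx'],ci['cy']])"
```

```text
TCP [ 0.4919 -0.3861  0.0621] dp [0.0591 0.001  0.0003] turn [ 0.06 -0.11  0.1 ] q [-0.79  0.68  1.43  0.    1.03 -2.48] F [ 0.8 -0.8  0.7] op 0.0504 t 2.95
[285.25331581 235.79815646]
[286.60476902 138.55459137]
[285.03578067 315.89234325]
```

View pics/w3.png

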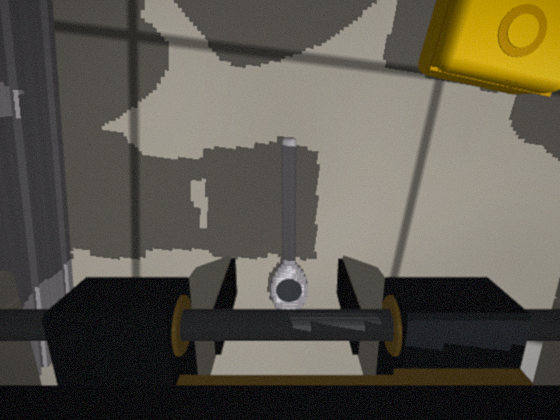

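Emit:
move_arm([
  {"dp":[0.03,0.001,0],"turn":[0,0,0]},
  {"dp":[0.05,0.001,0],"turn":[0,0,0]},
  {"dp":[0.059,0.001,0],"turn":[0,0,0]},
  {"dp":[0.059,0.001,0],"turn":[0,0,0]},
  {"dp":[0.059,0.001,0],"turn":[0,0,0]},
])

```text
time: 3.5
tool_pos: [0.4907, -0.3872, 0.0027]
tool_rot: [-2.442, 1.568, -0.755]
contact_force: [0.3, -1.2, 0.9]
opening: 0.0501
```

Emit:
move_arm([
  {"dp":[0,0,0],"turn":[0,0,0]},
  {"dp":[0,0,0],"turn":[0,0,0]},
  {"dp":[0,0,0],"turn":[0,0,0]},
  {"dp":[0,0,0],"turn":[0,0,0]},
  {"dp":[0,0,0],"turn":[0,0,0]},
  {"dp":[0,0,0],"turn":[0,0,0]},
  {"dp":[0,0,0],"turn":[0,0,0]},
], hand=0, squeeze=25)

```text
time: 4.2
tool_pos: [0.4895, -0.3864, 0.0006]
tool_rot: [0.237, 1.571, 1.923]
contact_force: [0.8, 0.0, 0.6]
opening: 0.0081
```

```bash
python3 -c "
from h import *
plan([.491,-.386,.12],.1157+np.pi/2)"
```

```text
TCP [ 0.4895 -0.3864  0.0006] dp [-0.1194 -0.0015  0.0003] turn [-0.02  0.01 -0.  ] q [-0.79  0.76  1.48  0.    0.91 -2.48] F [0.8 0.  0.6] op 0.0081 t 4.2
```

Emit:
move_arm([
  {"dp":[-0.02,0,0],"turn":[0,0,0]},
  {"dp":[-0.06,0,0],"turn":[0,0,0]},
  {"dp":[-0.1,0,0],"turn":[0,0,0]},
  {"dp":[-0.15,0,0],"turn":[0,0,0]},
  {"dp":[-0.16,0,0],"turn":[0,0,0]},
  {"dp":[-0.16,0,0],"turn":[0,0,0]},
])

```text
time: 4.8
tool_pos: [0.4904, -0.3873, 0.1631]
tool_rot: [-2.461, 1.566, -0.775]
contact_force: [-0.2, 0.0, -1.2]
opening: 0.0086
```

```bash
python3 -c "
from h import *
plan([.608,.107,.16],-.142+np.pi/2)"
```

```text
TCP [ 0.4904 -0.3873  0.1631] dp [ 0.0018 -0.1737  0.4775] turn [14.75 -0.2   0.21] q [-0.79  0.57  1.33  0.    1.24 -2.48] F [-0.2  0.  -1.2] op 0.0086 t 4.8
```

Emit:
move_arm([
  {"dp":[0,-0.174,0.478],"turn":[14.8,0,0]},
  {"dp":[0,-0.174,0.478],"turn":[14.8,0,0]},
  {"dp":[0,-0.174,0.478],"turn":[14.8,0,0]},
  {"dp":[0,-0.174,0.478],"turn":[14.8,0,0]},
  {"dp":[0,-0.174,0.478],"turn":[14.8,0,0]},
  {"dp":[0,-0.174,0.478],"turn":[14.8,0,0]},
  {"dp":[0,-0.174,0.478],"turn":[14.8,0,0]},
  {"dp":[0,-0.174,0.478],"turn":[14.8,0,0]},
  {"dp":[0,-0.174,0.478],"turn":[14.8,0,0]},
  {"dp":[0,-0.174,0.478],"turn":[14.8,0,0]},
])

```text
time: 5.8
tool_pos: [0.6043, 0.1017, 0.1581]
tool_rot: [1.755, 1.567, -3.101]
contact_force: [1.0, 0.3, 0.9]
opening: 0.0083
```

Emit:
move_arm([
  {"dp":[0,0,0],"turn":[0,0,0]},
  {"dp":[0,0,0],"turn":[0,0,0]},
])

```text
time: 6.0
tool_pos: [0.6041, 0.1007, 0.1581]
tool_rot: [1.824, 1.567, -3.029]
contact_force: [-0.1, -0.7, -1.2]
opening: 0.0084
```

```bash
python3 -c "
from h import *
plan([.608,.107,.04],-.142+np.pi/2)"
```

```text
TCP [0.6041 0.1007 0.1581] dp [ 0.1181 -0.0035  0.0069] turn [ 0.11 -0.06 -0.23] q [ 0.04  0.56  1.36 -0.    1.22 -1.39] F [-0.1 -0.7 -1.2] op 0.0084 t 6.0
```

Emit:
move_arm([
  {"dp":[0.04,-0.0035,0.007],"turn":[0,0,-0.2]},
  {"dp":[0.08,-0.0035,0.007],"turn":[0,0,-0.2]},
  {"dp":[0.118,-0.0035,0.007],"turn":[0,0,-0.2]},
  {"dp":[0.118,-0.0035,0.007],"turn":[0,0,-0.2]},
  {"dp":[0.118,-0.0035,0.007],"turn":[0,0,-0.2]},
  {"dp":[0.118,-0.0035,0.007],"turn":[0,0,-0.2]},
])

```text
time: 6.6
tool_pos: [0.6112, 0.1053, 0.0448]
tool_rot: [-1.477, 1.564, -0.05]
contact_force: [-0.3, -0.2, -0.2]
opening: 0.0085
```

```bash
python3 -c "
from h import *
plan([.608,.107,.0125],-.142+np.pi/2)
im,d=robot.read_camera('wrist'); cv2.imwrite('pics/w4.png',im[:,:,::-1])"
```

```text
TCP [0.6112 0.1053 0.0448] dp [0.0323 0.0036 0.0012] turn [-0.12  0.04  0.39] q [ 0.05  0.69  1.47 -0.    0.98 -1.38] F [-0.3 -0.2 -0.2] op 0.0085 t 6.6
```

View pics/w4.png

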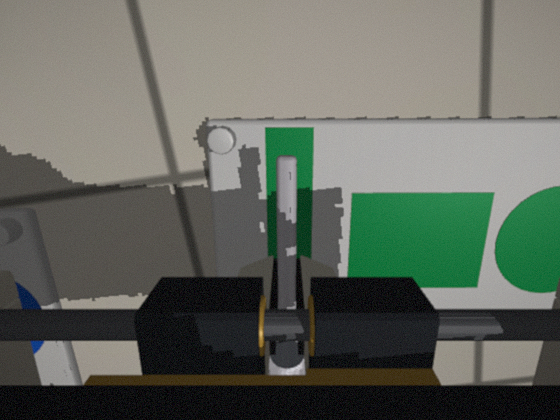

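Emit:
move_arm([
  {"dp":[0.013,0.003,0.001],"turn":[0,0,0.2]},
  {"dp":[0.024,0.003,0.001],"turn":[0,0,0.2]},
  {"dp":[0.026,0.003,0.001],"turn":[0,0,0.2]},
  {"dp":[0.026,0.003,0.001],"turn":[0,0,0.2]},
  {"dp":[0.026,0.003,0.001],"turn":[0,0,0.2]},
])

```text
time: 7.15
tool_pos: [0.6072, 0.1076, 0.0167]
tool_rot: [-0.812, 1.571, 0.616]
contact_force: [-0.5, 0.9, -0.3]
opening: 0.0085
```

```bash
python3 -c "
from h import *
for i in range(2): plan([.608,.107,.0125],-.142+np.pi/2); robot.read_camera('top')
"
```

```text
TCP [0.6072 0.1076 0.0167] dp [ 0.0042 -0.0009 -0.0005] turn [-0.05  0.01  0.01] q [ 0.05  0.73  1.49  0.    0.92 -1.38] F [-0.5  0.9 -0.3] op 0.0085 t 7.15
TCP [0.6073 0.1075 0.0169] dp [ 0.0044 -0.0008 -0.0004] turn [-0.05  0.01  0.03] q [ 0.05  0.73  1.49  0.    0.92 -1.38] F [ 0.5  0.6 -0. ] op 0.0084 t 7.2
```

Emit:
move_arm([
  {"dp":[0.002,0,0],"turn":[0,0,0]},
  {"dp":[0.004,0,0],"turn":[0,0,0]},
  {"dp":[0.004,0,0],"turn":[0,0,0]},
])

```text
time: 7.55
tool_pos: [0.6068, 0.1075, 0.0124]
tool_rot: [1.546, 1.57, 2.974]
contact_force: [0.1, 0.5, 0.4]
opening: 0.0083
```

Emit:
move_arm([
  {"dp":[0.0015,0,0],"turn":[0,0,0]},
  {"dp":[0.0015,0,0],"turn":[0,0,0]},
])

```text
time: 7.75
tool_pos: [0.6069, 0.1075, 0.011]
tool_rot: [1.423, 1.571, 2.851]
contact_force: [0.0, -0.0, -0.1]
opening: 0.0086
```

Release, opening modestly (box is in no danger here), then rise.

Emit:
move_arm([
  {"dp":[0,0,0],"turn":[0,0,0]},
  {"dp":[0,0,0],"turn":[0,0,0]},
  {"dp":[0,0,0],"turn":[0,0,0]},
  {"dp":[0,0,0],"turn":[0,0,0]},
  {"dp":[-0.03,0,0],"turn":[0,0,0]},
  {"dp":[-0.08,0,0],"turn":[0,0,0]},
  {"dp":[-0.13,0,0],"turn":[0,0,0]},
  {"dp":[-0.18,0,0],"turn":[0,0,0]},
  {"dp":[-0.2,0,0],"turn":[0,0,0]},
  {"dp":[-0.2,0,0],"turn":[0,0,0]},
], hand=0.04)

```text
time: 8.75
tool_pos: [0.6088, 0.1076, 0.2156]
tool_rot: [-1.367, 1.562, 0.061]
contact_force: [0.3, 0.7, 0.7]
opening: 0.0399
```

```bash
python3 -c "
from h import *
plan([.366,-.2926,.21],-.091)
im,d=robot.read_camera('wrist'); cv2.imwrite('pics/w5.png',im[:,:,::-1])"
```

```text
TCP [0.6088 0.1076 0.2156] dp [ 0.0034  0.1834 -0.4307] turn [87.03  0.43  0.3 ] q [ 0.05  0.52  1.27  0.    1.34 -1.38] F [0.3 0.7 0.7] op 0.0399 t 8.75
```

View pics/w5.png

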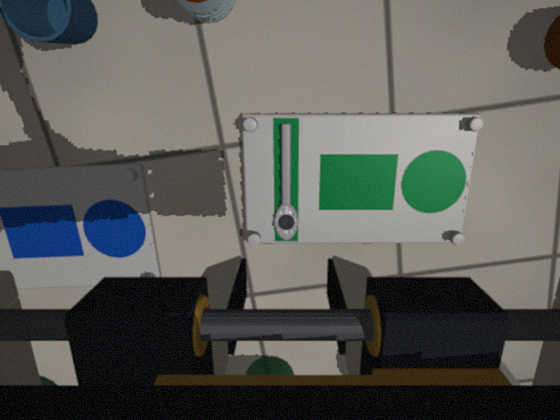

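Emit:
move_arm([
  {"dp":[0.003,0.183,-0.431],"turn":[87,0,0]},
  {"dp":[0.003,0.183,-0.431],"turn":[87,0,0]},
  {"dp":[0.003,0.183,-0.431],"turn":[87,0,0]},
  {"dp":[0.003,0.183,-0.431],"turn":[87,0,0]},
  {"dp":[0.003,0.183,-0.431],"turn":[87,0,0]},
  {"dp":[0.003,0.183,-0.431],"turn":[87,0,0]},
  {"dp":[0.003,0.183,-0.431],"turn":[87,0,0]},
  {"dp":[0.003,0.183,-0.431],"turn":[87,0,0]},
  {"dp":[0.003,0.183,-0.431],"turn":[87,0,0]},
  {"dp":[0.003,0.183,-0.431],"turn":[87,0,0]},
], hand=0.08)

```text
time: 9.8
tool_pos: [0.3615, -0.2954, 0.2062]
tool_rot: [2.657, 1.567, 2.575]
contact_force: [-0.2, 0.4, -0.5]
opening: 0.08
```

Emit:
move_arm([
  {"dp":[0,0,0],"turn":[0,0,0]},
  {"dp":[0,0,0],"turn":[0,0,0]},
])

```text
time: 10.0
tool_pos: [0.364, -0.2923, 0.2067]
tool_rot: [2.209, 1.568, 2.139]
contact_force: [-0.6, 0.3, -0.4]
opening: 0.0798
```

```bash
python3 -c "
from h import *
plan([.366,-.2926,.08],-.091)"
```

```text
TCP [ 0.364  -0.2923  0.2067] dp [ 0.1267 -0.0004  0.0023] turn [ 1.19 -0.11 -0.14] q [-0.84  0.26  1.71  0.    1.18 -0.77] F [-0.6  0.3 -0.4] op 0.0798 t 10.0
```

Emit:
move_arm([
  {"dp":[0.045,0,0.002],"turn":[1.2,0,0]},
  {"dp":[0.09,0,0.002],"turn":[1.2,0,0]},
  {"dp":[0.127,0,0.002],"turn":[1.2,0,0]},
  {"dp":[0.127,0,0.002],"turn":[1.2,0,0]},
  {"dp":[0.127,0,0.002],"turn":[1.2,0,0]},
])

```text
time: 10.5
tool_pos: [0.367, -0.2922, 0.0813]
tool_rot: [2.249, 1.569, 2.159]
contact_force: [0.3, 0.1, 1.1]
opening: 0.08
```

```bash
python3 -c "
from h import *
plan([.366,-.2926,.008],-.091)
im,d=robot.read_camera('wrist'); cv2.imwrite('pics/w6.png',im[:,:,::-1])"
```

```text
TCP [ 0.367  -0.2922  0.0813] dp [ 0.0733 -0.0006 -0.0009] turn [ 0.06 -0.06 -0.07] q [-0.84  0.42  1.87  0.    0.85 -0.75] F [0.3 0.1 1.1] op 0.08 t 10.5
```

View pics/w6.png

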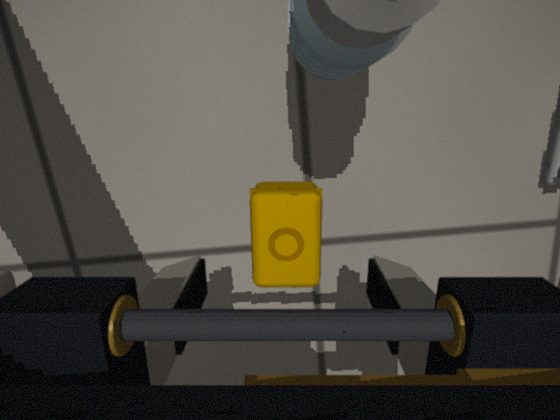

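Emit:
move_arm([
  {"dp":[0.035,0,-0.001],"turn":[0,0,0]},
  {"dp":[0.06,0,-0.001],"turn":[0,0,0]},
  {"dp":[0.073,0,-0.001],"turn":[0,0,0]},
  {"dp":[0.073,0,-0.001],"turn":[0,0,0]},
  {"dp":[0.073,0,-0.001],"turn":[0,0,0]},
])

```text
time: 11.05
tool_pos: [0.3666, -0.294, 0.0098]
tool_rot: [-0.709, 1.568, -0.802]
contact_force: [0.4, -0.3, 0.2]
opening: 0.0798
```

Emit:
move_arm([
  {"dp":[0,0,0],"turn":[0,0,0]},
  {"dp":[0,0,0],"turn":[0,0,0]},
  {"dp":[0,0,0],"turn":[0,0,0]},
  {"dp":[0,0,0],"turn":[0,0,0]},
  {"dp":[0,0,0],"turn":[0,0,0]},
  {"dp":[0,0,0],"turn":[0,0,0]},
], hand=0, squeeze=20)

```text
time: 11.65
tool_pos: [0.3655, -0.2931, 0.0082]
tool_rot: [0.035, 1.571, -0.058]
contact_force: [0.2, 1.4, 2.5]
opening: 0.0436
```

```bash
python3 -c "
from h import *
plan([.366,-.2926,.1],-.091)"
```

```text
TCP [ 0.3655 -0.2931  0.0082] dp [-0.0918  0.0006  0.0004] turn [-0.12  0.01 -0.  ] q [-0.84  0.55  1.93  0.    0.66 -0.75] F [0.2 1.4 2.5] op 0.0436 t 11.65
```

Emit:
move_arm([
  {"dp":[-0.03,0,0],"turn":[0,0,0]},
  {"dp":[-0.08,0,0],"turn":[0,0,0]},
  {"dp":[-0.12,0,0],"turn":[0,0,0]},
  {"dp":[-0.14,0,0],"turn":[0,0,0]},
  {"dp":[-0.14,0,0],"turn":[0,0,0]},
  {"dp":[-0.14,0,0],"turn":[0,0,0]},
])

```text
time: 12.25
tool_pos: [0.3652, -0.2928, 0.1476]
tool_rot: [2.281, 1.57, 2.188]
contact_force: [0.1, 0.9, -1.9]
opening: 0.0438
```

```bash
python3 -c "
from h import *
plan([.6235,-.1664,.148],-.102)"
```

```text
TCP [ 0.3652 -0.2928  0.1476] dp [-0.0004  0.1499  0.2454] turn [ 0.51 -0.02 -0.02] q [-0.84  0.33  1.79  0.    1.03 -0.75] F [ 0.1  0.9 -1.9] op 0.0438 t 12.25
```

Emit:
move_arm([
  {"dp":[0,0.15,0.245],"turn":[0.5,0,0]},
  {"dp":[0,0.15,0.245],"turn":[0.5,0,0]},
  {"dp":[0,0.15,0.245],"turn":[0.5,0,0]},
  {"dp":[0,0.15,0.245],"turn":[0.5,0,0]},
  {"dp":[0,0.15,0.245],"turn":[0.5,0,0]},
  {"dp":[0,0.15,0.245],"turn":[0.5,0,0]},
  {"dp":[0.04,0.15,0.245],"turn":[0.5,0,0]},
  {"dp":[0.08,0.15,0.245],"turn":[0.5,0,0]},
  {"dp":[0.1,0.15,0.245],"turn":[0.5,0,0]},
  {"dp":[0.1,0.15,0.245],"turn":[0.5,0,0]},
])

```text
time: 13.25
tool_pos: [0.6197, -0.165, 0.0418]
tool_rot: [2.858, 1.559, 2.756]
contact_force: [-0.6, -0.3, -1.2]
opening: 0.0438
```

Emit:
move_arm([
  {"dp":[0,0,0],"turn":[0,0,0]},
  {"dp":[0,0,0],"turn":[0,0,0]},
])

```text
time: 13.45
tool_pos: [0.6241, -0.1669, 0.0492]
tool_rot: [-0.225, 1.569, -0.327]
contact_force: [0.5, 1.0, -0.9]
opening: 0.0437
```

```bash
python3 -c "
from h import *
plan([.6235,-.1664,.0195],-.102)"
```

```text
TCP [ 0.6241 -0.1669  0.0492] dp [ 0.0297  0.0004 -0.0007] turn [0.   0.1  0.02] q [-0.38  0.73  1.37  0.    1.04 -0.28] F [ 0.5  1.  -0.9] op 0.0437 t 13.45
```

Emit:
move_arm([
  {"dp":[0.01,0,-0.001],"turn":[0,0,0]},
  {"dp":[0.02,0,-0.001],"turn":[0,0,0]},
  {"dp":[0.027,0,-0.001],"turn":[0,0,0]},
  {"dp":[0.03,0,-0.001],"turn":[0,0,0]},
  {"dp":[0.031,0,-0.001],"turn":[0,0,0]},
  {"dp":[0.031,0,-0.001],"turn":[0,0,0]},
])

```text
time: 14.05
tool_pos: [0.6219, -0.1663, 0.0182]
tool_rot: [2.983, 1.57, 2.881]
contact_force: [-5.4, 1.7, 8.8]
opening: 0.0442
```

Emit:
move_arm([
  {"dp":[0,0,0],"turn":[0,0,0]},
  {"dp":[0,0,0],"turn":[0,0,0]},
  {"dp":[0,0,0],"turn":[0,0,0]},
  {"dp":[0,0,0],"turn":[0,0,0]},
  {"dp":[-0.03,0,0],"turn":[0,0,0]},
  {"dp":[-0.08,0,0],"turn":[0,0,0]},
  {"dp":[-0.13,0,0],"turn":[0,0,0]},
  {"dp":[-0.18,0,0],"turn":[0,0,0]},
  {"dp":[-0.2,0,0],"turn":[0,0,0]},
  {"dp":[-0.2,0,0],"turn":[0,0,0]},
], hand=0.08)

```text
time: 15.05
tool_pos: [0.624, -0.167, 0.2216]
tool_rot: [-0.265, 1.563, -0.367]
contact_force: [0.4, 0.3, 0.2]
opening: 0.0797
```

```bash
python3 -c "
from h import *
plan([.404,-.1738,.22],-.102)
im,d=robot.read_camera('wrist'); cv2.imwrite('pics/w7.png',im[:,:,::-1])"
```

```text
TCP [ 0.624  -0.167   0.2216] dp [-1.000e-04 -2.910e-02 -2.182e-01] turn [0.01 0.46 0.12] q [-0.38  0.57  1.17  0.    1.39 -0.28] F [0.4 0.3 0.2] op 0.0797 t 15.05
```

View pics/w7.png

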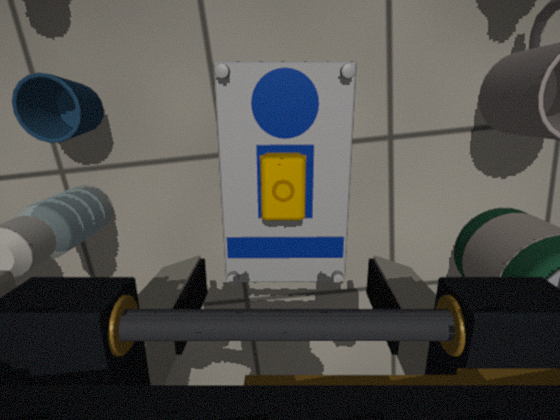

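Emit:
move_arm([
  {"dp":[0,-0.029,-0.218],"turn":[0,0.4,0]},
  {"dp":[0,-0.029,-0.218],"turn":[0,0.4,0]},
  {"dp":[0,-0.029,-0.218],"turn":[0,0.4,0]},
  {"dp":[0,-0.029,-0.218],"turn":[0,0.4,0]},
  {"dp":[0,-0.029,-0.218],"turn":[0,0.4,0]},
  {"dp":[0,-0.029,-0.218],"turn":[0,0.4,0]},
  {"dp":[0,-0.029,-0.218],"turn":[0,0.4,0]},
])

```text
time: 15.8
tool_pos: [0.4026, -0.1731, 0.2163]
tool_rot: [3.039, 1.563, 2.936]
contact_force: [0.2, 0.4, -0.2]
opening: 0.0798
```

```bash
python3 -c "
from h import *
plan([.404,-.1738,.088],-.102)
ci=robot.camera_info('wrist');im,d=robot.read_camera('wrist'); cv2.imwrite('pics/w8.png',im[:,:,::-1])
P=cloud(d,ci);q=P[(d>0)&(P[...,2]>.125)&(P[...,2]<.145)&(abs(P[...,0]-.404)<.05)&(abs(P[...,1]+.174)<.05)];print(len(q),q.mean(0),(q.max(0)+q.min(0))/2,np.ptp(q,axis=0))"
```

```text
TCP [ 0.4026 -0.1731  0.2163] dp [ 0.1283 -0.0006  0.0024] turn [-0.04 -0.44 -0.05] q [-0.58  0.2   1.76 -0.    1.2  -0.48] F [ 0.2  0.4 -0.2] op 0.0798 t 15.8
2332 [ 0.40443832 -0.16986485  0.1313902 ] [ 0.40409361 -0.17190433  0.13054523] [0.04146217 0.0417222  0.0109972 ]
```

View pics/w8.png

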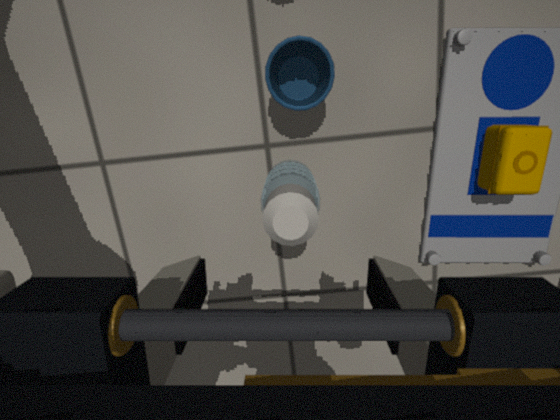

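Emit:
move_arm([
  {"dp":[0.035,0,0.002],"turn":[0,-0.2,0]},
  {"dp":[0.07,0,0.002],"turn":[0,-0.2,0]},
  {"dp":[0.1,0,0.002],"turn":[0,-0.2,0]},
  {"dp":[0.12,0,0.002],"turn":[0,-0.2,0]},
  {"dp":[0.128,0,0.002],"turn":[0,-0.2,0]},
  {"dp":[0.128,0,0.002],"turn":[0,-0.2,0]},
  {"dp":[0.128,0,0.002],"turn":[0,-0.2,0]},
])

```text
time: 16.55
tool_pos: [0.4046, -0.1735, 0.0895]
tool_rot: [-3.039, 1.568, -3.141]
contact_force: [0.7, -0.4, 0.9]
opening: 0.0804
```

Emit:
move_arm([
  {"dp":[0,0,0],"turn":[0,0,0]},
  {"dp":[0,0,0],"turn":[0,0,0]},
  {"dp":[0,0,0],"turn":[0,0,0]},
  {"dp":[0,0,0],"turn":[0,0,0]},
  {"dp":[0,0,0],"turn":[0,0,0]},
  {"dp":[0,0,0],"turn":[0,0,0]},
], hand=0, squeeze=25)

```text
time: 17.15
tool_pos: [0.404, -0.1734, 0.0894]
tool_rot: [-3.02, 1.568, -3.122]
contact_force: [-0.5, 0.3, 2.1]
opening: 0.0418
```

```bash
python3 -c "
from h import *
plan([.404,-.1738,.188],-.102)"
```

```text
TCP [ 0.404  -0.1734  0.0894] dp [-0.0986 -0.0004 -0.0002] turn [ 0.   -0.15  0.02] q [-0.58  0.37  1.93 -0.    0.84 -0.48] F [-0.5  0.3  2.1] op 0.0418 t 17.15
```

Emit:
move_arm([
  {"dp":[-0.01,0,0],"turn":[0,0,0]},
  {"dp":[-0.035,0,0],"turn":[0,0,0]},
  {"dp":[-0.065,0,0],"turn":[0,0,0]},
  {"dp":[-0.085,0,0],"turn":[0,0,0]},
  {"dp":[-0.09,0,0],"turn":[0,0,0]},
  {"dp":[-0.09,0,0],"turn":[0,0,0]},
  {"dp":[-0.09,0,0],"turn":[0,0,0]},
])

```text
time: 17.85
tool_pos: [0.4033, -0.1728, 0.1782]
tool_rot: [2.952, 1.565, 2.85]
contact_force: [0.0, 0.9, -1.8]
opening: 0.0417
```

```bash
python3 -c "
from h import *
plan([.6318,-.0868,.178],-.102)"
```

```text
TCP [ 0.4033 -0.1728  0.1782] dp [-0.0009  0.1088  0.2186] turn [ 0.01 -0.3  -0.06] q [-0.58  0.24  1.82 -0.    1.09 -0.48] F [ 0.   0.9 -1.8] op 0.0417 t 17.85
```

Emit:
move_arm([
  {"dp":[0,0.01,0.02],"turn":[0,0,0]},
  {"dp":[0,0.025,0.05],"turn":[0,-0.2,0]},
  {"dp":[0,0.045,0.09],"turn":[0,-0.2,0]},
  {"dp":[0,0.065,0.13],"turn":[0,-0.2,0]},
  {"dp":[0,0.085,0.17],"turn":[0,-0.2,0]},
  {"dp":[0,0.1,0.2],"turn":[0,-0.2,0]},
  {"dp":[0,0.107,0.214],"turn":[0,-0.2,0]},
  {"dp":[0,0.109,0.2185],"turn":[0,-0.2,0]},
  {"dp":[0,0.109,0.2185],"turn":[0,-0.2,0]},
  {"dp":[0,0.109,0.2185],"turn":[0,-0.2,0]},
])

```text
time: 18.85
tool_pos: [0.6313, -0.0874, 0.1776]
tool_rot: [3.084, 1.569, 2.981]
contact_force: [-0.0, -0.4, -2.5]
opening: 0.0418
```

```bash
python3 -c "
from h import *
plan([.6318,-.0868,.0995],-.102)"
```

```text
TCP [ 0.6313 -0.0874  0.1776] dp [0.0781 0.0007 0.0006] turn [-0.02 -0.12 -0.01] q [-0.26  0.59  1.26 -0.    1.3  -0.16] F [-0.  -0.4 -2.5] op 0.0418 t 18.85
```

Emit:
move_arm([
  {"dp":[0.015,0.001,0],"turn":[0,0,0]},
  {"dp":[0.035,0.001,0],"turn":[0,0,0]},
  {"dp":[0.055,0.001,0],"turn":[0,0,0]},
  {"dp":[0.065,0.001,0],"turn":[0,0,0]},
  {"dp":[0.07,0.001,0],"turn":[0,0,0]},
  {"dp":[0.072,0.001,0],"turn":[0,0,0]},
  {"dp":[0.072,0.001,0],"turn":[0,0,0]},
  {"dp":[0.072,0.001,0],"turn":[0,0,0]},
])

```text
time: 19.65
tool_pos: [0.633, -0.0862, 0.1073]
tool_rot: [-0.091, 1.569, -0.193]
contact_force: [0.5, -0.3, -1.6]
opening: 0.0422
```

Emit:
move_arm([
  {"dp":[0.002,0,0],"turn":[0,0,0]},
  {"dp":[0.004,0,0],"turn":[0,0,0]},
  {"dp":[0.0055,0,0],"turn":[0,0,0]},
  {"dp":[0.0055,0,0],"turn":[0,0,0]},
  {"dp":[0.0055,0,0],"turn":[0,0,0]},
])

```text
time: 20.15
tool_pos: [0.6325, -0.086, 0.1008]
tool_rot: [2.398, 1.571, 2.296]
contact_force: [-0.1, -0.9, -1.8]
opening: 0.0419
```

Emit:
move_arm([
  {"dp":[0.0012,0,0],"turn":[0,0,0]},
  {"dp":[0.0012,0,0],"turn":[0,0,0]},
])

```text
time: 20.35
tool_pos: [0.6325, -0.086, 0.0996]
tool_rot: [1.715, 1.571, 1.614]
contact_force: [0.5, -0.1, -2.7]
opening: 0.0414
```

Emit:
move_arm([
  {"dp":[0.001,0,0],"turn":[0,0,0]},
  {"dp":[0.001,0,0],"turn":[0,0,0]},
])

```text
time: 20.55
tool_pos: [0.6326, -0.086, 0.0995]
tool_rot: [-0.051, 1.57, -0.153]
contact_force: [-1.7, -0.3, 3.5]
opening: 0.0416
```

Contact felt (+3.5 N). Release and rise.

Emit:
move_arm([
  {"dp":[0,0,0],"turn":[0,0,0]},
  {"dp":[0,0,0],"turn":[0,0,0]},
  {"dp":[0,0,0],"turn":[0,0,0]},
  {"dp":[0,0,0],"turn":[0,0,0]},
  {"dp":[-0.03,0,0],"turn":[0,0,0]},
  {"dp":[-0.07,0,0],"turn":[0,0,0]},
  {"dp":[-0.11,0,0],"turn":[0,0,0]},
  {"dp":[-0.12,0,0],"turn":[0,0,0]},
  {"dp":[-0.12,0,0],"turn":[0,0,0]},
  {"dp":[-0.12,0,0],"turn":[0,0,0]},
], hand=0.08)

```text
time: 21.55
tool_pos: [0.6318, -0.0859, 0.2171]
tool_rot: [2.947, 1.568, 2.845]
contact_force: [0.3, -0.5, -0.4]
opening: 0.0801
```

```bash
python3 -c "
from h import *
plan([.421,.0605,.22],-.102)
im,d=robot.read_camera('wrist'); cv2.imwrite('pics/w9.png',im[:,:,::-1])"
```

```text
TCP [ 0.6318 -0.0859  0.2171] dp [-0.0023  0.1242 -0.2246] turn [ 0.01 -0.13 -0.03] q [-0.26  0.56  1.2   0.    1.39 -0.15] F [ 0.3 -0.5 -0.4] op 0.0801 t 21.55
```

View pics/w9.png

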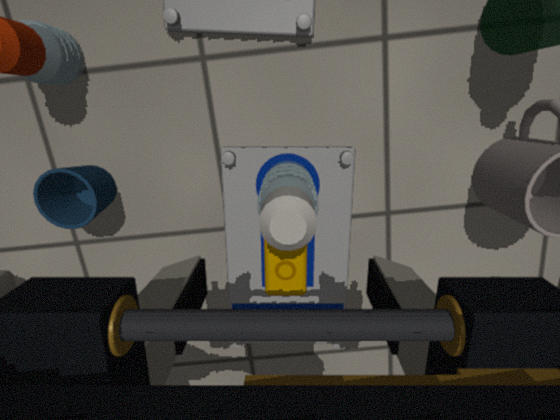

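Emit:
move_arm([
  {"dp":[0,0.025,-0.045],"turn":[2.3,0,0]},
  {"dp":[0,0.05,-0.09],"turn":[2.3,0,0]},
  {"dp":[0,0.075,-0.135],"turn":[2.3,0,0]},
  {"dp":[0,0.1,-0.18],"turn":[2.3,0,0]},
  {"dp":[0,0.116,-0.21],"turn":[2.3,0,0]},
  {"dp":[0,0.124,-0.2245],"turn":[2.3,0,0]},
  {"dp":[0,0.124,-0.2245],"turn":[2.3,0,0]},
  {"dp":[0,0.124,-0.2245],"turn":[2.3,0,0]},
])

```text
time: 22.4
tool_pos: [0.4225, 0.0599, 0.2183]
tool_rot: [-1.466, 1.571, -1.608]
contact_force: [0.2, 0.1, -0.4]
opening: 0.0799
```

```bash
python3 -c "
from h import *
plan([.421,.0605,.047],-.142)
ci=robot.camera_info('wrist');im,d=robot.read_camera('wrist')
P=cloud(d,ci);q=P[(d>0)&(P[...,2]>.082)&(P[...,2]<.1)&(abs(P[...,0]-.42)<.05)&(abs(P[...,1]-.06)<.05)];print(len(q),q.mean(0),(q.max(0)+q.min(0))/2,np.ptp(q,axis=0))"
```

```text
TCP [0.4225 0.0599 0.2183] dp [ 0.1713  0.0005 -0.0015] turn [0.02 0.   0.01] q [-0.04  0.17  1.79 -0.    1.19  0.1 ] F [ 0.2  0.1 -0.4] op 0.0799 t 22.4
1566 [0.4215993  0.06442018 0.08692823] [0.42139839 0.06330733 0.08648784] [0.0399823  0.03968924 0.00896667]
```

Emit:
move_arm([
  {"dp":[0.04,0.001,-0.001],"turn":[0,0,0]},
  {"dp":[0.08,0.001,-0.001],"turn":[0,0,0]},
  {"dp":[0.12,0.001,-0.001],"turn":[0,0,0]},
  {"dp":[0.15,0.001,-0.001],"turn":[0,0,0]},
  {"dp":[0.168,0.001,-0.001],"turn":[0,0,0]},
  {"dp":[0.171,0.001,-0.001],"turn":[0,0,0]},
  {"dp":[0.171,0.001,-0.001],"turn":[0,0,0]},
  {"dp":[0.171,0.001,-0.001],"turn":[0,0,0]},
])

```text
time: 23.25
tool_pos: [0.4221, 0.0609, 0.0483]
tool_rot: [0.136, 1.569, -0.006]
contact_force: [0.5, -0.1, 0.3]
opening: 0.0798
```

Emit:
move_arm([
  {"dp":[0,0,0],"turn":[0,0,0]},
  {"dp":[0,0,0],"turn":[0,0,0]},
  {"dp":[0,0,0],"turn":[0,0,0]},
  {"dp":[0,0,0],"turn":[0,0,0]},
  {"dp":[0,0,0],"turn":[0,0,0]},
  {"dp":[0,0,0],"turn":[0,0,0]},
], hand=0, squeeze=25)

```text
time: 23.85
tool_pos: [0.421, 0.0613, 0.0478]
tool_rot: [0.353, 1.57, 0.211]
contact_force: [-0.3, 0.5, 1.1]
opening: 0.0414
```

```bash
python3 -c "
from h import *
plan([.421,.0615,.147],-.142)"
```

```text
TCP [0.421  0.0613 0.0478] dp [-0.0992  0.0002 -0.    ] turn [ 0.01  0.02 -0.01] q [-0.04  0.42  2.01  0.    0.71  0.11] F [-0.3  0.5  1.1] op 0.0414 t 23.85
```

Emit:
move_arm([
  {"dp":[-0.01,0,0],"turn":[0,0,0]},
  {"dp":[-0.035,0,0],"turn":[0,0,0]},
  {"dp":[-0.065,0,0],"turn":[0,0,0]},
  {"dp":[-0.09,0,0],"turn":[0,0,0]},
  {"dp":[-0.1,0,0],"turn":[0,0,0]},
  {"dp":[-0.1,0,0],"turn":[0,0,0]},
  {"dp":[-0.1,0,0],"turn":[0,0,0]},
])

```text
time: 24.55
tool_pos: [0.4203, 0.0613, 0.147]
tool_rot: [-3.109, 1.57, 3.033]
contact_force: [-0.4, 0.2, -1.3]
opening: 0.0417
```

```bash
python3 -c "
from h import *
plan([.6293,.2602,.148],-.142)"
```

```text
TCP [0.4203 0.0613 0.147 ] dp [-0.0013  0.2265  0.1787] turn [-0.   -0.07  0.  ] q [-0.04  0.25  1.9   0.    0.99  0.11] F [-0.4  0.2 -1.3] op 0.0417 t 24.55
```

Emit:
move_arm([
  {"dp":[0,0.02,0.016],"turn":[0,0,0]},
  {"dp":[0,0.05,0.039],"turn":[0,0,0]},
  {"dp":[0,0.085,0.067],"turn":[0,0,0]},
  {"dp":[0,0.12,0.095],"turn":[0,0,0]},
  {"dp":[0,0.155,0.122],"turn":[0,0,0]},
  {"dp":[0,0.19,0.15],"turn":[0,0,0]},
  {"dp":[0,0.215,0.17],"turn":[0,0,0]},
  {"dp":[0,0.2265,0.179],"turn":[0,0,0]},
  {"dp":[0,0.2265,0.179],"turn":[0,0,0]},
  {"dp":[0,0.2265,0.179],"turn":[0,0,0]},
])

```text
time: 25.55
tool_pos: [0.6291, 0.2597, 0.1454]
tool_rot: [-2.68, 1.567, -2.822]
contact_force: [-0.4, 0.6, -1.3]
opening: 0.0415
```

```bash
python3 -c "
from h import *
plan([.6293,.2602,.058],-.142)"
```

```text
TCP [0.6291 0.2597 0.1454] dp [0.0874 0.0007 0.0005] turn [ 0.02 -0.21  0.1 ] q [ 0.28  0.7   1.15 -0.    1.3   0.42] F [-0.4  0.6 -1.3] op 0.0415 t 25.55
```

Emit:
move_arm([
  {"dp":[0.015,0.0005,0],"turn":[0,0,0]},
  {"dp":[0.035,0.0005,0],"turn":[0,0,0]},
  {"dp":[0.055,0.0005,0],"turn":[0,0,0]},
  {"dp":[0.07,0.0005,0],"turn":[0,0,0]},
  {"dp":[0.077,0.0005,0],"turn":[0,0,0]},
  {"dp":[0.08,0.0005,0],"turn":[0,0,0]},
  {"dp":[0.08,0.0005,0],"turn":[0,0,0]},
  {"dp":[0.08,0.0005,0],"turn":[0,0,0]},
])

```text
time: 26.35
tool_pos: [0.6308, 0.2608, 0.0687]
tool_rot: [0.464, 1.569, 0.322]
contact_force: [0.3, 0.1, -1.3]
opening: 0.0413
```

Emit:
move_arm([
  {"dp":[0.002,0,0],"turn":[0,0,0]},
  {"dp":[0.004,0,0],"turn":[0,0,0]},
  {"dp":[0.0055,0,0],"turn":[0,0,0]},
  {"dp":[0.0065,0,0],"turn":[0,0,0]},
  {"dp":[0.0065,0,0],"turn":[0,0,0]},
  {"dp":[0.0065,0,0],"turn":[0,0,0]},
])

```text
time: 26.95
tool_pos: [0.6303, 0.2607, 0.0612]
tool_rot: [1.494, 1.571, 1.352]
contact_force: [0.4, 0.1, -0.7]
opening: 0.0415
```

Emit:
move_arm([
  {"dp":[0.0015,0,0],"turn":[0,0,0]},
  {"dp":[0.0028,0,0],"turn":[0,0,0]},
  {"dp":[0.0028,0,0],"turn":[0,0,0]},
])

```text
time: 27.25
tool_pos: [0.6301, 0.2606, 0.0581]
tool_rot: [-2.893, 1.57, -3.035]
contact_force: [-0.6, 0.5, -1.8]
opening: 0.0414
```

Emit:
move_arm([
  {"dp":[0.001,0,0],"turn":[0,0,0]},
  {"dp":[0.001,0,0],"turn":[0,0,0]},
])

```text
time: 27.45
tool_pos: [0.6303, 0.2607, 0.0578]
tool_rot: [0.726, 1.57, 0.584]
contact_force: [-0.3, -0.6, 3.0]
opening: 0.0417
```

Emit:
move_arm([
  {"dp":[0,0,0],"turn":[0,0,0]},
  {"dp":[0,0,0],"turn":[0,0,0]},
  {"dp":[0,0,0],"turn":[0,0,0]},
  {"dp":[0,0,0],"turn":[0,0,0]},
  {"dp":[-0.03,0,0],"turn":[0,0,0]},
  {"dp":[-0.07,0,0],"turn":[0,0,0]},
  {"dp":[-0.11,0,0],"turn":[0,0,0]},
  {"dp":[-0.15,0,0],"turn":[0,0,0]},
  {"dp":[-0.15,0,0],"turn":[0,0,0]},
  {"dp":[-0.15,0,0],"turn":[0,0,0]},
], hand=0.085)

```text
time: 28.45
tool_pos: [0.6305, 0.2608, 0.2084]
tool_rot: [0.431, 1.569, 0.289]
contact_force: [-0.3, -0.4, -0.2]
opening: 0.0851
```

```bash
python3 -c "
from h import *
plan([.351,.2884,.21],-.142)"
```

```text
TCP [0.6305 0.2608 0.2084] dp [-0.0022 -0.0122 -0.2806] turn [ 0.    0.12 -0.05] q [0.28 0.65 1.06 0.   1.43 0.42] F [-0.3 -0.4 -0.2] op 0.0851 t 28.45
```

Emit:
move_arm([
  {"dp":[0,-0.001,-0.025],"turn":[0,0,0]},
  {"dp":[0,-0.003,-0.07],"turn":[0,0,0]},
  {"dp":[0,-0.005,-0.12],"turn":[0,0,0]},
  {"dp":[0,-0.007,-0.17],"turn":[0,0,0]},
  {"dp":[0,-0.01,-0.22],"turn":[0,0,0]},
  {"dp":[0,-0.012,-0.265],"turn":[0,0,0]},
  {"dp":[0,-0.012,-0.2806],"turn":[0,0,0]},
  {"dp":[0,-0.012,-0.2806],"turn":[0,0,0]},
  {"dp":[0,-0.012,-0.2806],"turn":[0,0,0]},
], hand=0.09)

```text
time: 29.35
tool_pos: [0.3515, 0.2886, 0.2069]
tool_rot: [-0.945, 1.57, -1.086]
contact_force: [-0.3, -0.1, -0.4]
opening: 0.0899
```

```bash
python3 -c "
from h import *
plan([.351,.2884,.09],-.142)
ci=robot.camera_info('wrist');im,d=robot.read_camera('wrist');cv2.imwrite('pics/w10.png',im[:,:,::-1])
P=cloud(d,ci);
for a,b in((.042,.053),(.055,.07)):
  q=P[(d>0)&(P[...,2]>a)&(P[...,2]<b)&(abs(P[...,0]-.351)<.05)&(abs(P[...,1]-.288)<.05)];print(len(q),q.mean(0),(q.max(0)+q.min(0))/2,np.ptp(q,axis=0))"
```

```text
TCP [0.3515 0.2886 0.2069] dp [ 0.1169 -0.0002 -0.0005] turn [0.02 0.01 0.01] q [ 0.52  0.23  1.74 -0.    1.17  0.66] F [-0.3 -0.1 -0.4] op 0.0899 t 29.35
2765 [0.35114834 0.29351425 0.04684748] [0.35083382 0.29224693 0.04745965] [0.05861163 0.05803016 0.01089053]
292 [0.35102135 0.29256562 0.0584912 ] [0.35096701 0.29215893 0.05786736] [0.01678056 0.01723625 0.00558943]
```

View pics/w10.png

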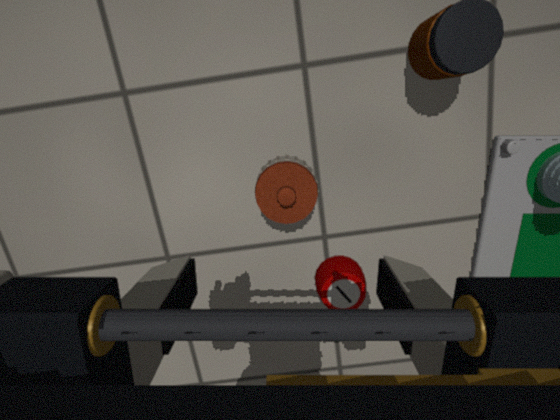

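Emit:
move_arm([
  {"dp":[0.03,0.0015,0],"turn":[0,0,0]},
  {"dp":[0.07,0.0015,0],"turn":[0,0,0]},
  {"dp":[0.11,0.0015,0],"turn":[0,0,0]},
  {"dp":[0.14,0.0015,0],"turn":[0,0,0]},
  {"dp":[0.165,0.0015,0],"turn":[0,0,0]},
  {"dp":[0.185,0.0015,0],"turn":[0,0,0]},
  {"dp":[0.193,0.0015,0],"turn":[0,0,0]},
  {"dp":[0.193,0.0015,0],"turn":[0,0,0]},
  {"dp":[0.193,0.0015,0],"turn":[0,0,0]},
])

```text
time: 30.3
tool_pos: [0.3519, 0.2901, 0.0147]
tool_rot: [0.677, 1.57, 0.534]
contact_force: [0.0, 0.1, 0.1]
opening: 0.0899
```

Emit:
move_arm([
  {"dp":[0,0,0],"turn":[0,0,0]},
  {"dp":[0,0,0],"turn":[0,0,0]},
  {"dp":[0,0,0],"turn":[0,0,0]},
  {"dp":[0,0,0],"turn":[0,0,0]},
  {"dp":[0,0,0],"turn":[0,0,0]},
  {"dp":[0,0,0],"turn":[0,0,0]},
], hand=0.03, squeeze=30)

```text
time: 30.9
tool_pos: [0.3511, 0.2901, 0.0147]
tool_rot: [0.716, 1.57, 0.574]
contact_force: [-0.3, 0.2, 4.1]
opening: 0.0593
```

```bash
python3 -c "
from h import *
plan([.351,.2899,.114],-.142)"
```

```text
TCP [0.3511 0.2901 0.0147] dp [-0.0993 -0.0002 -0.0001] turn [ 0.01  0.03 -0.03] q [0.52 0.52 1.96 0.   0.66 0.66] F [-0.3  0.2  4.1] op 0.0593 t 30.9
```

Emit:
move_arm([
  {"dp":[-0.008,0,0],"turn":[0,0,0]},
  {"dp":[-0.03,0,0],"turn":[0,0,0]},
  {"dp":[-0.06,0,0],"turn":[0,0,0]},
  {"dp":[-0.09,0,0],"turn":[0,0,0]},
  {"dp":[-0.115,0,0],"turn":[0,0,0]},
  {"dp":[-0.12,0,0],"turn":[0,0,0]},
  {"dp":[-0.12,0,0],"turn":[0,0,0]},
  {"dp":[-0.12,0,0],"turn":[0,0,0]},
])

```text
time: 31.7
tool_pos: [0.3502, 0.2895, 0.1332]
tool_rot: [-2.505, 1.568, -2.647]
contact_force: [0.3, -0.3, -3.0]
opening: 0.0596
```

```bash
python3 -c "
from h import *
plan([.618,.181,.135],-.142)"
```

```text
TCP [0.3502 0.2895 0.1332] dp [-0.0023 -0.0695  0.2805] turn [ 0.   -0.11  0.08] q [0.52 0.32 1.84 0.   0.98 0.66] F [ 0.3 -0.3 -3. ] op 0.0596 t 31.7
```

Emit:
move_arm([
  {"dp":[0,-0.005,0.02],"turn":[0,0,0]},
  {"dp":[0,-0.015,0.06],"turn":[0,0,0]},
  {"dp":[0,-0.0255,0.105],"turn":[0,0,0]},
  {"dp":[0,-0.037,0.15],"turn":[0,0,0]},
  {"dp":[0,-0.048,0.195],"turn":[0,0,0]},
  {"dp":[0,-0.058,0.235],"turn":[0,0,0]},
  {"dp":[0,-0.066,0.267],"turn":[0,0,0]},
  {"dp":[0,-0.0695,0.2805],"turn":[0,0,0]},
  {"dp":[0,-0.0695,0.2805],"turn":[0,0,0]},
  {"dp":[0,-0.0695,0.2805],"turn":[0,0,0]},
])

```text
time: 32.7
tool_pos: [0.6175, 0.1814, 0.1322]
tool_rot: [-2.91, 1.567, -3.052]
contact_force: [-1.0, -0.2, -2.7]
opening: 0.0592
```

```bash
python3 -c "
from h import *
plan([.618,.1805,.0247],-.142)"
```

```text
TCP [0.6175 0.1814 0.1322] dp [ 0.1075 -0.0007  0.001 ] turn [-0.02 -0.23  0.05] q [0.17 0.64 1.3  0.   1.21 0.31] F [-1.  -0.2 -2.7] op 0.0592 t 32.7
```

Emit:
move_arm([
  {"dp":[0.015,0,0],"turn":[0,0,0]},
  {"dp":[0.035,0,0],"turn":[0,0,0]},
  {"dp":[0.06,0,0],"turn":[0,0,0]},
  {"dp":[0.08,0,0],"turn":[0,0,0]},
  {"dp":[0.092,0,0],"turn":[0,0,0]},
  {"dp":[0.098,0,0],"turn":[0,0,0]},
  {"dp":[0.1,0,0],"turn":[0,0,0]},
  {"dp":[0.1,0,0],"turn":[0,0,0]},
  {"dp":[0.1,0,0],"turn":[0,0,0]},
])

```text
time: 33.6
tool_pos: [0.6194, 0.1817, 0.0354]
tool_rot: [0.367, 1.569, 0.225]
contact_force: [-0.3, 0.2, -2.2]
opening: 0.0595
```

Emit:
move_arm([
  {"dp":[0.002,0,0],"turn":[0,0,0]},
  {"dp":[0.004,0,0],"turn":[0,0,0]},
  {"dp":[0.006,0,0],"turn":[0,0,0]},
  {"dp":[0.007,0,0],"turn":[0,0,0]},
  {"dp":[0.007,0,0],"turn":[0,0,0]},
  {"dp":[0.007,0,0],"turn":[0,0,0]},
])

```text
time: 34.2
tool_pos: [0.6188, 0.1815, 0.0273]
tool_rot: [1.82, 1.571, 1.678]
contact_force: [0.6, -1.1, -2.2]
opening: 0.0596
```

Emit:
move_arm([
  {"dp":[0.001,0,0],"turn":[0,0,0]},
  {"dp":[0.002,0,0],"turn":[0,0,0]},
  {"dp":[0.002,0,0],"turn":[0,0,0]},
])

```text
time: 34.5
tool_pos: [0.6187, 0.1815, 0.0252]
tool_rot: [-3.057, 1.57, 3.084]
contact_force: [0.4, -0.2, -2.4]
opening: 0.0592
```

Emit:
move_arm([
  {"dp":[0.001,0,0],"turn":[0,0,0]},
  {"dp":[0.001,0,0],"turn":[0,0,0]},
])

```text
time: 34.7
tool_pos: [0.6189, 0.1815, 0.0248]
tool_rot: [0.447, 1.57, 0.305]
contact_force: [-1.5, -0.6, 1.1]
opening: 0.0591
```

Emit:
move_arm([
  {"dp":[0.0004,0,0],"turn":[0,0,0]},
  {"dp":[0.0004,0,0],"turn":[0,0,0]},
  {"dp":[0.0004,0,0],"turn":[0,0,0]},
  {"dp":[0.0004,0,0],"turn":[0,0,0]},
  {"dp":[-0.02,0,0],"turn":[0,0,0]},
  {"dp":[-0.06,0,0],"turn":[0,0,0]},
  {"dp":[-0.1,0,0],"turn":[0,0,0]},
  {"dp":[-0.15,0,0],"turn":[0,0,0]},
  {"dp":[-0.2,0,0],"turn":[0,0,0]},
  {"dp":[-0.2,0,0],"turn":[0,0,0]},
], hand=0.09)

```text
time: 35.7
tool_pos: [0.6221, 0.1821, 0.2332]
tool_rot: [0.318, 1.555, 0.176]
contact_force: [-0.3, -0.3, 0.7]
opening: 0.0902
```

Emit:
move_arm([
  {"dp":[0,0,-0.05],"turn":[0,0,0]},
  {"dp":[0,0,-0.1],"turn":[0,0,0]},
  {"dp":[0,0,-0.15],"turn":[0,0,0]},
  {"dp":[0,0,-0.2],"turn":[0,0,0]},
  {"dp":[0,0,-0.21],"turn":[0,0,0]},
  {"dp":[0,0,-0.21],"turn":[0,0,0]},
])

```text
time: 36.3
tool_pos: [0.4099, 0.2116, 0.2248]
tool_rot: [0.519, 1.57, 0.379]
contact_force: [0.6, 1.1, -0.3]
opening: 0.0898
```

```bash
cat > v.py <<'E'
from h import *
from m import meas
for n in ("top","scene","wrist"):
    im,d=robot.read_camera(n); cv2.imwrite(f"pics/{n}9.png",im[:,:,::-1]); np.savez(n+"9.npz",im=im,d=d)
    ci=robot.camera_info(n); P=cloud(d,ci)
    T={"blue":((.6235,-.1664),-.102),"green":((.618,.181),-.142)}
    for t,nm,c,z0,z1 in (("blue","tall",(0,.08),.136,.155),("blue","box",(0,0),.043,.06),("green","short",(0,.08),.092,.11),("green","ram",(0,0),.05,.064),("green","spoon",(0,-.075),.0135,.022)):
        o,a=T[t]; L=(P[...,:2]-o)@np.array([[np.cos(a),-np.sin(a)],[np.sin(a),np.cos(a)]])
        m=(d>0)&(P[...,2]>z0)&(P[...,2]<z1)&(abs(L[...,0]-c[0])<(.066 if nm=="spoon" else .05))&(abs(L[...,1]-c[1])<(.02 if nm=="spoon" else .045))
        if m.sum()<8: print(n,nm,"few");continue
        q=L[m]; r=cv2.minAreaRect(q.astype(np.float32)); print(n,nm,m.sum(),"mid",((q.max(0)+q.min(0))/2-c).round(4),"ext",np.ptp(q,axis=0).round(3),"zmax",np.percentile(P[m][:,2],90).round(4),"ang",round(r[2],1))
    if n=="top":
        for nm,p,z0,z1 in (("jar",(.5089,.396),.058,.08),("timer",(.394,.1713),.032,.05),("cup",(.4227,-.07),.045,.07)):
            m=(d>0)&(P[...,2]>z0)&(P[...,2]<z1)&(np.hypot(P[...,0]-p[0],P[...,1]-p[1])<.05); q=P[m]; print(nm,((q.max(0)+q.min(0))/2).round(4))
E
python3 v.py; python3 -c "
from h import *
plan([.4,.2,.2],0)"
```

```text
top tall 237 mid [-0.0001 -0.0003] ext [0.04 0.04] zmax 0.1471 ang 24.3
top box 438 mid [-0.0025  0.0007] ext [0.045 0.064] zmax 0.0532 ang 0.4
top short 220 mid [ 0.0013 -0.0014] ext [0.041 0.041] zmax 0.1029 ang 76.7
top ram 415 mid [-0.0006 -0.0008] ext [0.058 0.059] zmax 0.0613 ang 67.9
top spoon 254 mid [-0.     -0.0002] ext [0.123 0.039] zmax 0.0189 ang 0.1
jar [0.5092 0.3967 0.0647]
timer [0.3951 0.1708 0.0384]
cup [ 0.4225 -0.0698  0.0526]
scene tall 318 mid [-0.0003  0.0009] ext [0.041 0.04 ] zmax 0.1459 ang 53.4
scene box 675 mid [-0.0018  0.0005] ext [0.044 0.062] zmax 0.0516 ang 0.2
scene short 162 mid [-0.0004 -0.0017] ext [0.039 0.037] zmax 0.101 ang 10.7
scene ram 365 mid [0.0002 0.0003] ext [0.059 0.058] zmax 0.0598 ang 6.9
scene spoon 238 mid [ 0.001  -0.0021] ext [0.123 0.031] zmax 0.0181 ang 85.1
wrist tall few
wrist box few
wrist short 1344 mid [-0.0055  0.0019] ext [0.03  0.039] zmax 0.0991 ang 13.0
wrist ram 2804 mid [-0.0003  0.0027] ext [0.06  0.059] zmax 0.0575 ang 7.2
wrist spoon 788 mid [0.0002 0.0023] ext [0.123 0.026] zmax 0.0161 ang 84.7
TCP [0.4125 0.2112 0.2244] dp [ 0.0244 -0.0128 -0.0109] turn [-8.16  0.07 -0.02] q [ 0.31  0.23  1.69 -0.    1.22  0.45] F [0.5 0.  0.4] op 0.0902 t 36.45
```

View pics/top9.png

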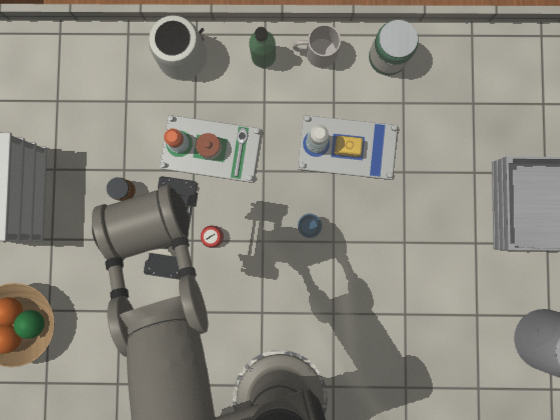

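View pics/scene9.png

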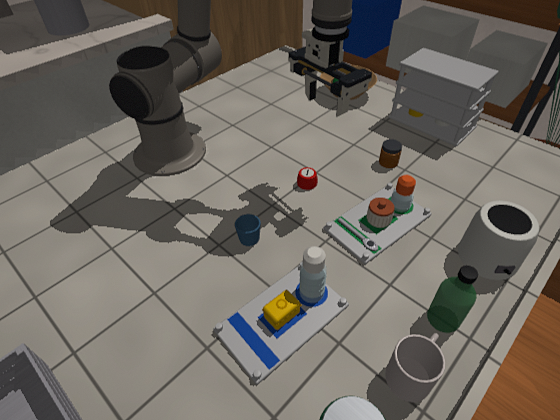

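Both pictures show all five items centred on their marks: the green tier around (205,147) and the blue around (345,145) in the top view. The bystanders have not moved and the arm is clear.

```bash
python3 -c "
from cell import robot
print(robot.hand_in())"
```

```text
the job is handed in; nothing more can be done
None
```

Both kits are made up and the job is handed in, at about 36.5 s of the 128 s allowed. `hand_in` reports no verdict, so the figures below are from my own last camera checks.

- **Positions:** In the top and scene cameras, all five items measured within about 3 mm of their mark centres.
- **Angles and height:** The box and spoon were within about 0.5° of their tiers in the top view. The bottles and ramekin stand upright at the expected heights.
- **Setting down:** The bottles and the ramekin were lowered in steps of about 1 mm until I felt contact of 1–4 N, then released.
- **Bystanders:** The cup, timer and jar measured within about 1–2 mm of where they started. The arm ended raised and clear of everything.

**Disagreements in the checks:**
- The wrist camera read about 2–3 mm differently in y from the other two, and −5.5 mm in x for the short bottle, which it saw only in part.
- Two rectangle fits on the spoon gave 85° instead of 90°. Its bowl or the mark's edge may have skewed the fit, and the spoon looks straight in the pictures.

All of these are inside the 14 mm and 0.2 rad limits.

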